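# Seat the L-bracket in the clamping jig and hold the sprung plunger down on it

### The arm

A 6-joint arm with a two-finger parallel gripper is mounted at the origin on the work surface. World frame = base frame: x ahead of the robot, y to its left, z up, the work surface at z = 0. Lengths are in m, angles in rad, forces in N, time in s.
With the tool pointing down it reaches from about 0.35 to 0.85 m from the base axis. Payload 8.1 kg.
Tool frame: the origin (TCP) lies between the finger pads; the fingertips stand 14 mm ahead of it and the grasp point (between the pads) lies 5 mm behind it; z points along the fingers, y is the direction in which the jaws open and shut (so a half turn about z gives the same grasp; the last joint's range is limited). The gripper opens to 93 mm and grips with 3 to 60 N. Pads are 15 mm wide; open, the fingers measure 128 mm over their backs; the gripper's body (75 mm by 188 mm) begins 65 mm behind the grasp point.
Start: joints at [1.177, 0.13, 1.488, -0, 1.523, -0.085], TCP at [0.182, 0.572, 0.233] pointing down, gripper open.
Joint ranges: [-2.96, 2.96], [-0.89, 2.26], [0.02, 2.5], [-1.34, 4.48], [0, 2.73], [-2.66, 2.66]. Speed limits (rad/s): [2.39, 2.39, 2.79, 3.14, 3.14, 3.14].

### API

Orientations are given as a rotation vector (axis times angle).
In Python, from plant import robot gives the robot as it stands.
- The arm moves only by the tool step_arm, never from a script. Its argument "targets" is a list of rows, each an object of numbers: "tx", "ty", "tz": the shift along the tool's x, y, z in mm; "ax", "ay", "az": the turn, a rotation vector about the tool's x, y, z in rad; "grip": the closure in counts, from 0 (fully open) to 255 (shut). In form: [{"tx": .., "ty": .., "tz": .., "ax": .., "ay": .., "az": .., "grip": ..}, ...]. A call has 1 to 20 rows; each row shifts and turns the commanded pose from where the row before left it, along the tool's axes as they then stand; what a row does not reach is not made up. A row lasts 1/10 s, in which the tool goes at most 50 mm and 8.59 degrees, less where a joint would pass 70% of its speed; a pose out of reach is approached as far as the arm can. A call with a gripper value outside its range is refused whole. The fingers move at their own pace and stop on an object; "squeeze" is the grip in N (left out, the last holds). Time passes only in rows, so rows that do not move let the fingers close. It gives the time, the measured TCP pose, the force and the opening at its end, in the units of the state.
- robot.read_state(): the state, without advancing time (a new reading comes with each control period).
- robot.read_camera(name): name is "side" or "top"; returns a dict with "frame" (400x640x3 uint8, blue, green, red), "fx", "fy", "cx", "cy" (pixels), "R" (3x3) and "t" (3): a world point X has camera coordinates R X + t. Camera axes: x right, y down, z forward; pixel columns grow to the right and rows downward; lengths in m; the calibration is good to about 2 mm. A picture is of the moment at which its call begins. There is no depth.
- robot.close_job(): hands the job in, once; it reports no verdict.
The state is a dict: "t": time; "q": joint angles; "dq": joint speeds; "joint_torque": joint torques, N m; "tool_pos": TCP position; "orientation": TCP orientation; "force": force on the tool from outside, world axes, zero at the start; "wrist_torque": the same for the moment, N m; "opening": finger opening in m.
Only numpy, scipy, OpenCV 4.12 (cv2) and the standard library are available. Lean on these libraries where they do the work, as an engineer would, in place of code of your own. Each camera call takes 0.05 s, during which the arm holds its last target.

### The job

Slide the steel L-bracket along the channel of the jig until it is fully home against the end stop. Then press the orange knob of the sprung hold-down straight down until the lower rim of the knob stands within the green band of the white scale strips beside it (about 16 mm down), so that its rubber foot clamps the bracket, and keep it there: you finish while still holding the knob down in the green band. Leave the other things on the table alone.

Things in the scene. Friction and masses are not known exactly. Their poses are not given: they have to be found in the camera images.
- jig: fixed dark steel jig, base 310 x 120 x 12 mm; origin under its centre at table height, x along the channel from its open end (nearer the robot) to the stop. Channel 53 mm wide, floor at z = 12 mm, rail tops at 24. A grey column (x 116 to 150, up to z = 82 mm) carries a 46 mm wide arm over the channel (x 15 to 150, z 54 to 78 mm). The plunger goes down through the arm at x = 35, y = 0
- stop: fixed brass end stop in the channel, 22 x 50 x 22 mm; origin at the bottom middle of the face the bracket comes to rest against, on the channel floor; x along the jig's x, away from the bracket. Its place along the channel varies (face at 65 to 85 mm in the jig's x)
- bracket: loose L-bracket of 8 mm steel in the channel, 0.3 to 0.65 kg; flat leg 150 x 50 mm, flange 50 mm wide standing up 60 mm at its -x end (nearer the robot). Origin at the underside centre of the leg; x from flange to nose, along the jig's x. Starts with its nose 30 to 90 mm short of the stop. Slides with plain friction of 1 to 8 N: a force well above that means the stop is met
- bracket_nose (a point): bottom middle of the end face of the bracket's flat leg, the face that goes against the stop (75 mm in +x from the bracket's origin)
- bracket_flange (a point): middle of the outer face (the -x side) of the bracket's upright flange, 32 mm above the underside: push here along the channel, or pinch the flange from above
- knob: orange round knob on top of the plunger, 44 mm across, 25 mm tall; origin at the centre of its lower rim (z = 115 mm when released). Two upright white scale strips (24 x 3 mm, tops at z = 116 mm) flank it 27 mm to either side (jig's y); their green band spans z = 96 to 102 mm, red below it
- knob_top (a point): centre of the knob's flat top (36 mm across): z = 140 mm released, 121 to 127 mm in the green band (13 to 19 mm down), 116 mm at the hard end. Press here straight down; it springs back by itself. First movement takes about 4 N; the foot meets the bracket's leg about 8 mm down; holding 16 mm down with the bracket under the foot takes about 15 N
- foot: black rubber foot, 22 mm across, 10 mm tall, under the plunger, sprung on its own so it gives way upwards once it touches; origin at the centre of its underside, 28 mm above the table when released
- spare_bracket: a second L-bracket like the one in the jig, lying on the table; not needed
- carton: closed cardboard carton 110 x 80 x 65 mm; not needed
- bolt: steel hex bolt standing on its head, 73 mm tall, head 37 mm across corners; not needed
- nut: big steel nut, 44 mm across, 18 mm tall, lying flat; not needed
- wall_anchor: white plastic funnel-shaped anchor standing on its 56 mm flange, 75 mm tall; not needed
- hex_key: dark L-shaped hex key, about 140 x 45 mm, 10 mm thick, lying flat; not needed
- screwdriver: screwdriver lying flat; not needed
Things that resemble listed ones, but are neither listed nor needed, are in the scene too. Leave any pink, purple or red look-alike of the bracket alone.

How it is judged:
By the outcome, as a careful person would: the job done as asked, in the order asked, and still so for the second after the job is handed in, while the arm keeps its last pose, push and grip.
It also fails if it takes over 40 s, if anything falls off the work surface, if the arm or the gripper's body presses on something with over 40 N, if the wrist force passes 120 N, or if a joint passes its speed limit or range.

## Working session

There is one attempt and no reset: what is moved stays moved. The work goes in short steps, Python scripts to look and compute and a tool call to move; the robot and the scene stay as the last step left them, time stands still between calls to the robot, and variables do not carry over. Pictures are saved under pics/ and viewed, and the job is handed in when it is done.

Besides the shell and the picture viewer there is one more tool, called after "Call:" as name([rows], argument=value, ...), one row to a line, values as JSON. step_arm: Moves the arm, as the interface text tells. Its arguments: {"type":"object","properties":{"targets":{"type":"array"},"squeeze":{"type":"number"}},"required":["targets"]}

```bash
mkdir -p pics; ls
python3 - <<'E'
from plant import robot
import cv2
for n in("side","top"):
    c=robot.read_camera(n); cv2.imwrite(f"pics/{n}0.png",c["frame"]); print(n,c["fx"],c["fy"],c["cx"],c["cy"],c["R"],c["t"])
s=robot.read_state();print(s["t"],s["tool_pos"],s["orientation"],s["force"],s["opening"])
E
```

```text
pics
side 504.173462103166 504.173462103166 317.81651062741264 199.31593042758624 [[ 0.5492826  -0.83548841 -0.01573995]
 [-0.45826209 -0.28542157 -0.84174247]
 [ 0.69877355  0.46956751 -0.53964977]] [-0.26395135  0.31085181  1.12011492]
top 470.38875759884996 470.38875759884996 318.86889867919564 205.50654127922317 [[-0.02266337 -0.99973974  0.00261258]
 [-0.97580246  0.02155212 -0.21758923]
 [ 0.21747629 -0.00748066 -0.97603694]] [0.01846933 0.48997612 1.60793354]
0.1 [0.18214684 0.57116378 0.23167455] [-4.83069542e-01 -3.10383332e+00  2.60285441e-03] [-0.36833351 -0.37745129 -0.38000358] 0.09278203351513185
```

View pics/side0.png

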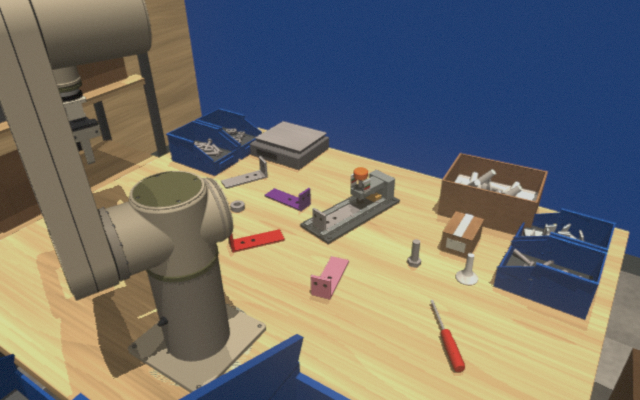

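View pics/top0.png

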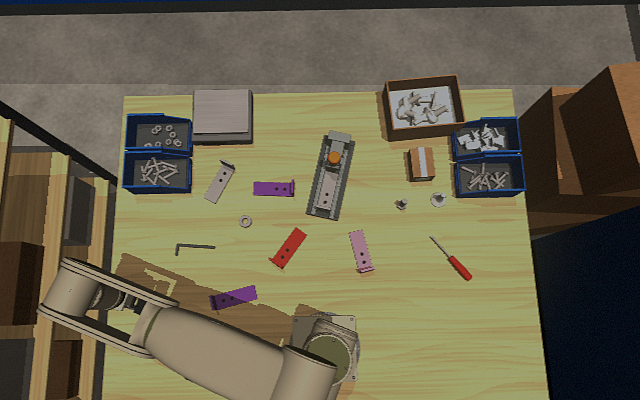

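Run:
```python
import cv2
a=cv2.imread("pics/side0.png")[155:250,290:410];b=cv2.imread("pics/top0.png")[120:230,290:370]
cv2.imwrite("pics/side0z.png",cv2.resize(a,None,fx=6,fy=6,interpolation=cv2.INTER_CUBIC))
cv2.imwrite("pics/top0z.png",cv2.resize(b,None,fx=5,fy=5,interpolation=cv2.INTER_CUBIC))
```

```text
(no output)
```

View pics/side0z.png

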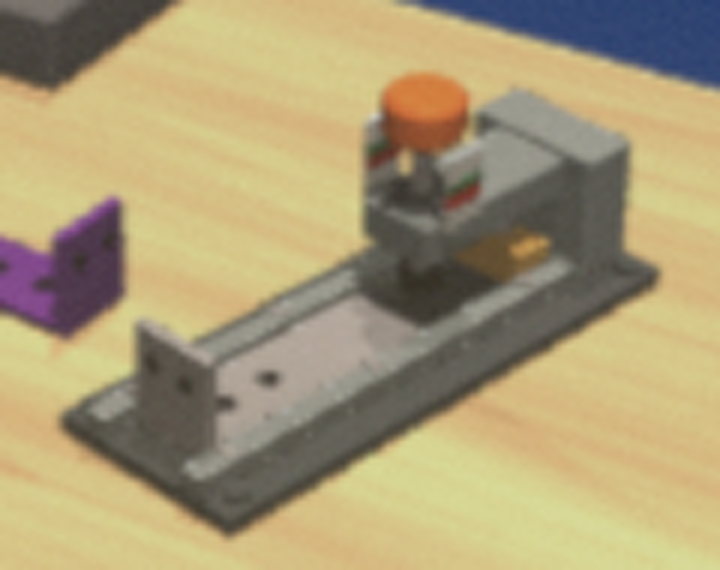

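View pics/top0z.png

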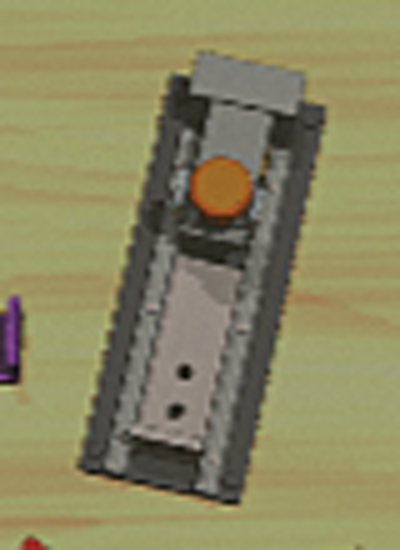

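```bash
cat > h.py <<'E'
import numpy as np,cv2
from scipy.optimize import least_squares
import pickle
CAL={"side":(504.173,317.8165,199.316,np.array([[0.5492826,-0.83548841,-0.01573995],[-0.45826209,-0.28542157,-0.84174247],[0.69877355,0.46956751,-0.53964977]]),np.array([-0.26395135,0.31085181,1.12011492])),
"top":(470.3888,318.8689,205.5065,np.array([[-0.02266337,-0.99973974,0.00261258],[-0.97580246,0.02155212,-0.21758923],[0.21747629,-0.00748066,-0.97603694]]),np.array([0.01846933,0.48997612,1.60793354]))}
def proj(n,X):
    f,cx,cy,R,t=CAL[n];p=R@np.asarray(X)+t;return np.array([f*p[0]/p[2]+cx,f*p[1]/p[2]+cy])
def jw(p,P):
    x,y,a=p;c,s=np.cos(a),np.sin(a);return np.array([x+c*P[0]-s*P[1],y+s*P[0]+c*P[1],P[2]])
E
python3 - <<'E'
from h import *
S=lambda u,v:(290+u/6-.4,155+v/6-.4); T=lambda u,v:(290+u/5-.4,120+v/5-.4)
m=.001
obs=[("top",(-155,60,12),T(82,466)),("top",(-155,-60,12),T(240,498)),("top",(155,60,12),T(175,75)),("top",(155,-60,12),T(325,105)),
("side",(-155,60,12),S(65,418)),("side",(-155,-60,12),S(230,518)),("side",(155,-60,12),S(658,268)),("side",(35,0,140),S(425,97)),("top",(35,0,140),T(222,185)),
("side",(116,23,82),S(478,112)),("side",(116,-23,82),S(592,160)),("side",(150,-23,82),S(630,140))]
f=lambda p:np.concatenate([proj(n,jw(p,np.array(P)*m))-o for n,P,o in obs])
r=least_squares(f,[.65,0,-.2],loss="soft_l1");print(r.x);print(r.fun.reshape(-1,2).round(1))
p=r.x
# nose / flange
fb=lambda q:np.concatenate([proj("side",jw(p,(q[0],.025,.072)))-S(140,322),proj("side",jw(p,(q[0],-.025,.072)))-S(214,362)])
b=least_squares(fb,[-.12]);print("flange outer x",b.x,b.fun)
for n in("side","top"):
  print(n,"knobtop",proj(n,jw(p,(.035,0,.14))),"flange",proj(n,jw(p,(b.x[0],0,.044))))
print("knob w",jw(p,(.035,0,.14)),"flange w",jw(p,(b.x[0],0,.044)))
E
```

```text
[ 0.60720949 -0.03981227 -0.24563498]
[[-0.5  0.6]
 [ 0.4  1.4]
 [-0.3 -0.2]
 [ 1.   0.6]
 [-0.5 -1.4]
 [ 0.4  0.1]
 [ 1.2 -0.3]
 [ 0.7 -1.3]
 [ 0.2  0.1]
 [ 3.9  1. ]
 [-3.8 -1.6]
 [-2.9 -2.1]]
flange outer x [-0.13402706] [-0.01107713 -0.50111302 -0.22916689  0.03473469]
side knobtop [361.17017613 169.46878998] flange [319.05692962 219.5300461 ]
top knobtop [334.23089426 156.69723136] flange [323.0935254  209.61847591]
knob w [ 0.6411589 -0.0483233  0.14     ] flange w [ 0.4772055 -0.0072206  0.044    ]
```

```bash
cat >> h.py <<'E'
from scipy.spatial.transform import Rotation as Ro
JP=np.array([0.60720949,-0.03981227,-0.24563498])
def plan(tgt,pos=None,ori=None):
    from plant import robot
    s=robot.read_state()
    pos=s["tool_pos"] if pos is None else pos; R=Ro.from_rotvec(s["orientation"] if ori is None else ori)
    c,sn=np.cos(JP[2]),np.sin(JP[2])
    D=Ro.from_matrix(np.array([[-c,-sn,0],[-sn,c,0],[0,0,-1]]).T.T)
    # columns: tool x = -jig x, tool y = jig y, tool z down
    D=Ro.from_matrix(np.column_stack([[-c,-sn,0],[-sn,c,0],[0,0,-1]]))
    print("t",s["t"],"pos",s["tool_pos"].round(4) if hasattr(s["tool_pos"],'round') else s["tool_pos"],"F",np.round(s["force"],1),"open",s["opening"])
    print("shift tool mm if no turn",(R.inv().apply(np.array(tgt)-pos)*1000).round(1),"after turn",(D.inv().apply(np.array(tgt)-pos)*1000).round(1),"turn",(R.inv()*D).as_rotvec().round(4))
E
python3 - <<'E'
from h import *
S=lambda u,v:(290+u/6-.4,155+v/6-.4); T=lambda u,v:(290+u/5-.4,120+v/5-.4)
obs=[("top",(-155,60,12),T(82,466)),("top",(-155,-60,12),T(240,498)),("top",(155,60,12),T(175,75)),("top",(155,-60,12),T(325,105)),
("side",(-155,60,12),S(65,418)),("side",(-155,-60,12),S(230,518)),("side",(155,-60,12),S(658,268)),("side",(35,0,140),S(425,97)),("top",(35,0,140),T(222,185))]
f=lambda p:np.concatenate([proj(n,jw(p,np.array(P)*.001))-o for n,P,o in obs])
r=least_squares(f,[.65,0,-.2],loss="soft_l1");print(r.x)
t=jw(JP,(-.165,0,.15));print(t);plan(t)
E
```

```text
[ 0.6073304  -0.03889182 -0.23923741]
[4.47162277e-01 3.11158452e-04 1.50000000e-01]
t 0.1 pos [0.1821 0.5712 0.2317] F [-0.4 -0.4 -0.4] open 0.09278203351513185
shift tool mm if no turn [-426.  -463.2   82.4] after turn [-395.9 -489.3   81.7] turn [-0.0017 -0.0002 -0.0632]
```

```bash
sed -i 's/^JP=.*/JP=np.array([0.6073,-0.0391,-0.2405])/' h.py
python3 - <<'E'
from h import *
t=jw(JP,(-.165,0,.15));plan(t)
E
```

```text
t 0.1 pos [0.1821 0.5712 0.2317] F [-0.4 -0.4 -0.4] open 0.09278203351513185
shift tool mm if no turn [-425.9 -463.3   82.4] after turn [-393.3 -491.4   81.7] turn [-0.0017 -0.0002 -0.0683]
```

Call:
step_arm([
  {"tx": 0,"ty": 0,"tz": 0,"ax": 0,"ay": 0,"az": -0.068,"grip": 255},
  {"tx": -23,"ty": -28,"tz": 4.5,"grip": 255},
  {"tx": -23,"ty": -28,"tz": 4.5,"grip": 255},
  {"tx": -23,"ty": -28,"tz": 4.5,"grip": 255},
  {"tx": -23,"ty": -28,"tz": 4.5,"grip": 255},
  {"tx": -23,"ty": -28,"tz": 4.5,"grip": 255},
  {"tx": -23,"ty": -28,"tz": 4.5,"grip": 255},
  {"tx": -23,"ty": -28,"tz": 4.5,"grip": 255},
  {"tx": -23,"ty": -28,"tz": 4.5,"grip": 255},
  {"tx": -23,"ty": -28,"tz": 4.5,"grip": 255},
  {"tx": -23,"ty": -28,"tz": 4.5,"grip": 255},
  {"tx": -23,"ty": -28,"tz": 4.5,"grip": 255},
  {"tx": -23,"ty": -28,"tz": 4.5,"grip": 255},
  {"tx": -23,"ty": -28,"tz": 4.5,"grip": 255},
  {"tx": -23,"ty": -28,"tz": 4.5,"grip": 255},
  {"tx": -23,"ty": -28,"tz": 4.5,"grip": 255},
], squeeze=20)

```text
schema error: expected keys tx, ty, tz, ax, ay, az, grip
```

Run:
```python
from h import *
plan(jw(JP,(-.165,0,.05)))
```

```text
t 0.1 pos [0.1821 0.5712 0.2317] F [-0.4 -0.4 -0.4] open 0.09278203351513185
shift tool mm if no turn [-425.9 -463.1  182.4] after turn [-393.3 -491.4  181.7] turn [-0.0017 -0.0002 -0.0683]
```

Call:
step_arm([
  {"tx": 0,"ty": 0,"tz": 0,"ax": 0,"ay": 0,"az": -0.068,"grip": 255},
  {"tx": -25,"ty": -31,"tz": 5,"ax": 0,"ay": 0,"az": 0,"grip": 255},
  {"tx": -25,"ty": -31,"tz": 5,"ax": 0,"ay": 0,"az": 0,"grip": 255},
  {"tx": -25,"ty": -31,"tz": 5,"ax": 0,"ay": 0,"az": 0,"grip": 255},
  {"tx": -25,"ty": -31,"tz": 5,"ax": 0,"ay": 0,"az": 0,"grip": 255},
  {"tx": -25,"ty": -31,"tz": 5,"ax": 0,"ay": 0,"az": 0,"grip": 255},
  {"tx": -25,"ty": -31,"tz": 5,"ax": 0,"ay": 0,"az": 0,"grip": 255},
  {"tx": -25,"ty": -31,"tz": 5,"ax": 0,"ay": 0,"az": 0,"grip": 255},
  {"tx": -25,"ty": -31,"tz": 5,"ax": 0,"ay": 0,"az": 0,"grip": 255},
  {"tx": -25,"ty": -31,"tz": 5,"ax": 0,"ay": 0,"az": 0,"grip": 255},
  {"tx": -25,"ty": -31,"tz": 5,"ax": 0,"ay": 0,"az": 0,"grip": 255},
  {"tx": -25,"ty": -31,"tz": 5,"ax": 0,"ay": 0,"az": 0,"grip": 255},
  {"tx": -25,"ty": -31,"tz": 5,"ax": 0,"ay": 0,"az": 0,"grip": 255},
  {"tx": -25,"ty": -31,"tz": 5,"ax": 0,"ay": 0,"az": 0,"grip": 255},
  {"tx": -25,"ty": -31,"tz": 5,"ax": 0,"ay": 0,"az": 0,"grip": 255},
  {"tx": -20,"ty": -31,"tz": 5,"ax": 0,"ay": 0,"az": 0,"grip": 255},
], squeeze=20)

```text
t: 1.7
tool_pos: [0.4312, 0.0301, 0.1573]
orientation: [0.378, 3.119, 0.0]
force: [-0.1, 0.1, -0.6]
opening: 0.0003
```

Run:
```python
from h import *
plan(jw(JP,(-.165,0,.05)))
```

```text
t 1.7 pos [0.4312 0.0301 0.1573] F [-0.1  0.1 -0.6] open 0.00030358975647904797
shift tool mm if no turn [-22.5 -25.2 107.3] after turn [-22.5 -25.2 107.3] turn [ 0.      0.0001 -0.0007]
```

Call:
step_arm([
  {"tx": 0,"ty": 0,"tz": 0,"ax": 0,"ay": 0,"az": 0,"grip": 255},
  {"tx": 0,"ty": 0,"tz": 0,"ax": 0,"ay": 0,"az": 0,"grip": 255},
  {"tx": 0,"ty": 0,"tz": 0,"ax": 0,"ay": 0,"az": 0,"grip": 255},
])

```text
t: 2.0
tool_pos: [0.4304, 0.0325, 0.1575]
orientation: [-0.377, -3.118, -0.001]
force: [0.1, -0.6, 0.0]
opening: 0.0005
```

Run:
```python
from h import *
plan(jw(JP,(-.165,0,.05)))
from plant import robot
for n in("side","top"):
    c=robot.read_camera(n)["frame"]; cv2.imwrite(f"pics/{n}1z.png",cv2.resize(c[100:260,270:430],None,fx=3.5,fy=3.5,interpolation=cv2.INTER_CUBIC))
a,b=[cv2.imread(f"pics/{n}1z.png")[:, :400] if n=="top" else cv2.imread(f"pics/{n}1z.png")[:,:400] for n in("side","top")]
cv2.imwrite("pics/both1.png",np.hstack([a,b]))
```

```text
t 2.0 pos [0.4304 0.0325 0.1575] F [ 0.1 -0.6  0. ] open 0.00047325330215910837
shift tool mm if no turn [-23.9 -27.5 107.5] after turn [-23.9 -27.4 107.5] turn [ 0.0003 -0.0006  0.    ]
```

View pics/both1.png

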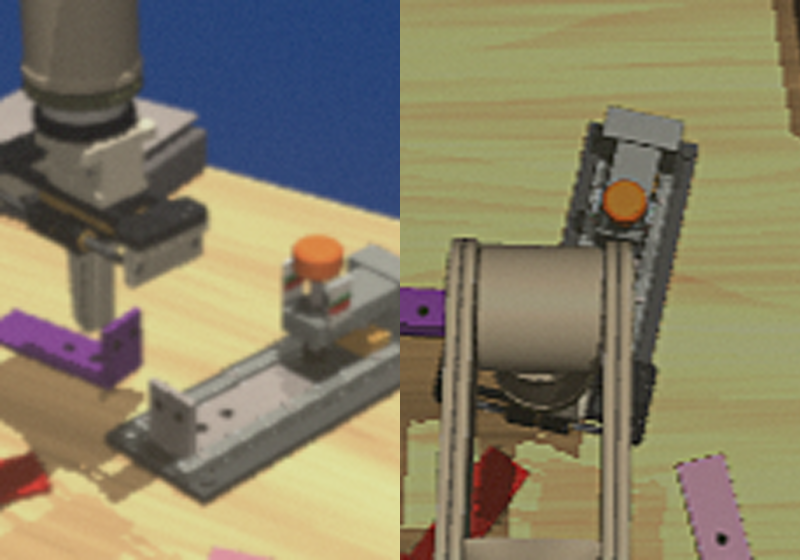

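Scene undisturbed (bracket flange at about (173,420) in the left zoom; gripper still to the left of the channel, a few rows fell short). Next: move over and down behind the flange.

Call:
step_arm([
  {"tx": -12,"ty": -14,"tz": 0,"ax": 0,"ay": 0,"az": 0,"grip": 255},
  {"tx": -12,"ty": -13.5,"tz": 0,"ax": 0,"ay": 0,"az": 0,"grip": 255},
  {"tx": 0,"ty": 0,"tz": 20,"ax": 0,"ay": 0,"az": 0,"grip": 255},
  {"tx": 0,"ty": 0,"tz": 25,"ax": 0,"ay": 0,"az": 0,"grip": 255},
  {"tx": 0,"ty": 0,"tz": 25,"ax": 0,"ay": 0,"az": 0,"grip": 255},
  {"tx": 0,"ty": 0,"tz": 22,"ax": 0,"ay": 0,"az": 0,"grip": 255},
  {"tx": 0,"ty": 0,"tz": 15,"ax": 0,"ay": 0,"az": 0,"grip": 255},
  {"tx": 0,"ty": 0,"tz": 0,"ax": 0,"ay": 0,"az": 0,"grip": 255},
  {"tx": 0,"ty": 0,"tz": 0,"ax": 0,"ay": 0,"az": 0,"grip": 255},
])

```text
t: 3.0
tool_pos: [0.4475, 0.0001, 0.051]
orientation: [-0.375, -3.119, -0.0]
force: [0.5, 0.3, 0.6]
opening: 0.0006
```

```bash
cat > look.py <<'E'
import sys
from h import *
from plant import robot
k=sys.argv[1]; im=[]
c=robot.read_camera("side")["frame"];t=robot.read_camera("top")["frame"]
cv2.imwrite(f"pics/side{k}.png",c);cv2.imwrite(f"pics/top{k}.png",t)
a=cv2.resize(c[145:250,285:405],(480,420),interpolation=cv2.INTER_CUBIC);b=cv2.resize(t[120:225,295:375],(320,420),interpolation=cv2.INTER_CUBIC)
cv2.imwrite(f"pics/both{k}.png",np.hstack([a,b]))
E
python3 look.py 2
python3 - <<'E'
from h import *
plan(jw(JP,(-.1415,0,.05)))
E
```

```text
t 3.1 pos [ 4.484e-01 -3.000e-04  5.190e-02] F [0.2 0.3 0.7] open 0.0003494556187466637
shift tool mm if no turn [-22.    0.1   2. ] after turn [-22.    0.1   1.9] turn [0.0003 0.0019 0.0006]
```

View pics/both2.png

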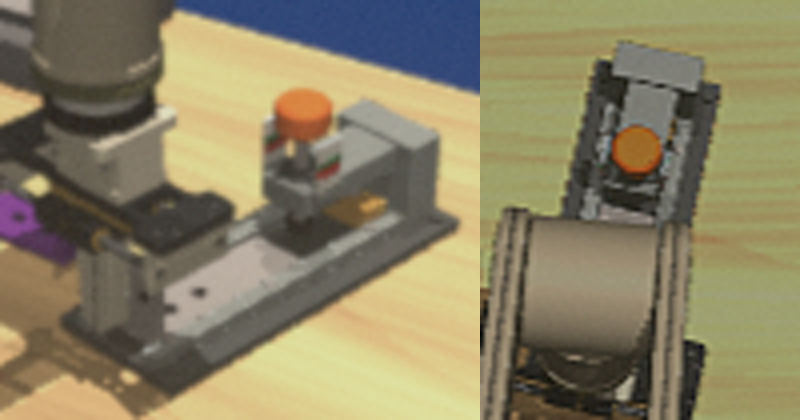

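Closed fingers stand behind the flange ((130,300) left view), centred. Push.

Call:
step_arm([
  {"tx": -6,"ty": 0,"tz": 2,"ax": 0,"ay": 0,"az": 0,"grip": 255},
  {"tx": -6,"ty": 0,"tz": 0,"ax": 0,"ay": 0,"az": 0,"grip": 255},
  {"tx": -3,"ty": 0,"tz": 0,"ax": 0,"ay": 0,"az": 0,"grip": 255},
  {"tx": -3,"ty": 0,"tz": 0,"ax": 0,"ay": 0,"az": 0,"grip": 255},
  {"tx": -3,"ty": 0,"tz": 0,"ax": 0,"ay": 0,"az": 0,"grip": 255},
  {"tx": -3,"ty": 0,"tz": 0,"ax": 0,"ay": 0,"az": 0,"grip": 255},
  {"tx": -4,"ty": 0,"tz": 0,"ax": 0,"ay": 0,"az": 0,"grip": 255},
  {"tx": -4,"ty": 0,"tz": 0,"ax": 0,"ay": 0,"az": 0,"grip": 255},
  {"tx": -4,"ty": 0,"tz": 0,"ax": 0,"ay": 0,"az": 0,"grip": 255},
  {"tx": -4,"ty": 0,"tz": 0,"ax": 0,"ay": 0,"az": 0,"grip": 255},
  {"tx": -4,"ty": 0,"tz": 0,"ax": 0,"ay": 0,"az": 0,"grip": 255},
  {"tx": -4,"ty": 0,"tz": 0,"ax": 0,"ay": 0,"az": 0,"grip": 255},
  {"tx": -4,"ty": 0,"tz": 0,"ax": 0,"ay": 0,"az": 0,"grip": 255},
  {"tx": -4,"ty": 0,"tz": 0,"ax": 0,"ay": 0,"az": 0,"grip": 255},
])

```text
t: 4.5
tool_pos: [0.5022, -0.0141, 0.0486]
orientation: [-0.377, -3.119, -0.0]
force: [-1.5, 0.6, -2.0]
opening: 0.0007
```

Run:
```python
from h import *
plan(jw(JP,(-.0725,0,.05)))
```

```text
t 4.5 pos [ 0.5022 -0.0141  0.0486] F [-1.5  0.6 -2. ] open 0.0007379518151715806
shift tool mm if no turn [-35.5   0.7  -1.4] after turn [-35.5   0.7  -1.4] turn [ 0.     -0.     -0.0003]
```

Call:
step_arm([
  {"tx": -4,"ty": 0,"tz": 0,"ax": 0,"ay": 0,"az": 0,"grip": 255},
  {"tx": -4,"ty": 0,"tz": 0,"ax": 0,"ay": 0,"az": 0,"grip": 255},
  {"tx": -2,"ty": 0,"tz": 0,"ax": 0,"ay": 0,"az": 0,"grip": 255},
  {"tx": -2,"ty": 0,"tz": 0,"ax": 0,"ay": 0,"az": 0,"grip": 255},
  {"tx": -2,"ty": 0,"tz": 0,"ax": 0,"ay": 0,"az": 0,"grip": 255},
])

```text
t: 5.0
tool_pos: [0.5156, -0.0173, 0.0487]
orientation: [-0.377, -3.119, -0.0]
force: [-3.4, 0.8, 0.2]
opening: 0.0003
```

```bash
python3 look.py 3
python3 - <<'E'
from h import *
plan(jw(JP,(-.0725,0,.05)))
E
```

```text
t 5.1 pos [ 0.5159 -0.0174  0.0488] F [-1.2  0.5 -0.3] open 0.000861021577580243
shift tool mm if no turn [-21.4   0.7  -1.2] after turn [-21.4   0.7  -1.2] turn [ 0.0001  0.0007 -0.0003]
```

View pics/both3.png

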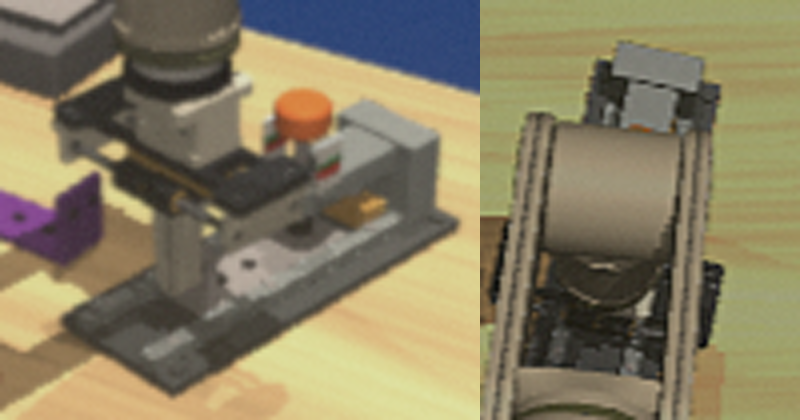

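Bracket is sliding (nose now near the foot); force only ~3 N, so not at the stop yet.

Call:
step_arm([
  {"tx": -2,"ty": 0,"tz": 0,"ax": 0,"ay": 0,"az": 0,"grip": 255},
  {"tx": -2,"ty": 0,"tz": 0,"ax": 0,"ay": 0,"az": 0,"grip": 255},
  {"tx": -2,"ty": 0,"tz": 0,"ax": 0,"ay": 0,"az": 0,"grip": 255},
])

```text
t: 5.4
tool_pos: [0.5215, -0.0188, 0.0487]
orientation: [0.377, 3.119, 0.0]
force: [-3.8, 0.9, 1.4]
opening: 0.0005
```

Call:
step_arm([
  {"tx": -2,"ty": 0,"tz": 0,"ax": 0,"ay": 0,"az": 0,"grip": 255},
  {"tx": -2,"ty": 0,"tz": 0,"ax": 0,"ay": 0,"az": 0,"grip": 255},
])

```text
t: 5.6
tool_pos: [0.5254, -0.0197, 0.0487]
orientation: [-0.377, -3.119, -0.0]
force: [-4.1, 0.5, 3.3]
opening: 0.0005
```

Call:
step_arm([
  {"tx": -2,"ty": 0,"tz": 0,"ax": 0,"ay": 0,"az": 0,"grip": 255},
  {"tx": -2,"ty": 0,"tz": 0,"ax": 0,"ay": 0,"az": 0,"grip": 255},
])

```text
t: 5.8
tool_pos: [0.5293, -0.0207, 0.0487]
orientation: [0.377, 3.119, 0.0]
force: [-3.9, 0.4, 2.9]
opening: 0.0007
```

Call:
step_arm([
  {"tx": -2,"ty": 0,"tz": 0,"ax": 0,"ay": 0,"az": 0,"grip": 255},
  {"tx": -2,"ty": 0,"tz": 0,"ax": 0,"ay": 0,"az": 0,"grip": 255},
])

```text
t: 6.0
tool_pos: [0.5319, -0.0213, 0.0485]
orientation: [-0.377, -3.116, -0.0]
force: [-16.4, 4.1, 12.3]
opening: 0.0002
```

Call:
step_arm([
  {"tx": -1.5,"ty": 0,"tz": 0,"ax": 0,"ay": 0,"az": 0,"grip": 255},
  {"tx": -1.5,"ty": 0,"tz": 0,"ax": 0,"ay": 0,"az": 0,"grip": 255},
])

```text
t: 6.2
tool_pos: [0.5319, -0.0213, 0.0478]
orientation: [-0.376, -3.109, -0.001]
force: [-29.7, 6.1, 21.4]
opening: 0.0002
```

Call:
step_arm([
  {"tx": -1.5,"ty": 0,"tz": 0,"ax": 0,"ay": 0,"az": 0,"grip": 255},
  {"tx": -1.5,"ty": 0,"tz": 0,"ax": 0,"ay": 0,"az": 0,"grip": 255},
])

```text
t: 6.4
tool_pos: [0.5319, -0.0212, 0.0473]
orientation: [-0.374, -3.103, -0.002]
force: [-44.5, 9.4, 33.3]
opening: 0.0004
```

Stop met (0.5319 m, no more movement, force climbing from 4 N to 45 N). Back off gently.

Call:
step_arm([
  {"tx": 3,"ty": 0,"tz": 0,"ax": 0,"ay": 0,"az": 0,"grip": 255},
  {"tx": 4,"ty": 0,"tz": 0,"ax": 0,"ay": 0,"az": 0,"grip": 255},
  {"tx": 6,"ty": 0,"tz": 0,"ax": 0,"ay": 0,"az": 0,"grip": 255},
  {"tx": 10,"ty": 0,"tz": 0,"ax": 0,"ay": 0,"az": 0,"grip": 255},
  {"tx": 15,"ty": 0,"tz": 0,"ax": 0,"ay": 0,"az": 0,"grip": 255},
  {"tx": 20,"ty": 0,"tz": -20,"ax": 0,"ay": 0,"az": 0,"grip": 255},
  {"tx": 0,"ty": 0,"tz": -35,"ax": 0,"ay": 0,"az": 0,"grip": 255},
  {"tx": 0,"ty": 0,"tz": -35,"ax": 0,"ay": 0,"az": 0,"grip": 255},
  {"tx": 0,"ty": 0,"tz": -35,"ax": 0,"ay": 0,"az": 0,"grip": 255},
  {"tx": 0,"ty": 0,"tz": 0,"ax": 0,"ay": 0,"az": 0,"grip": 255},
  {"tx": 0,"ty": 0,"tz": 0,"ax": 0,"ay": 0,"az": 0,"grip": 255},
])

```text
t: 7.5
tool_pos: [0.4832, -0.0093, 0.1747]
orientation: [0.377, 3.116, -0.0]
force: [-0.3, -0.4, -0.4]
opening: 0.0005
```

```bash
python3 look.py 4
python3 - <<'E'
from h import *
plan(jw(JP,(.035,0,.174)))
E
```

```text
t 7.6 pos [ 0.4817 -0.0091  0.1724] F [ 0.6 -0.2 -0.1] open 0.0007045581936957057
shift tool mm if no turn [-164.2    0.9   -1.9] after turn [-164.2    0.8   -1.6] turn [-0.0002 -0.0014 -0.0004]
```

View pics/both4.png

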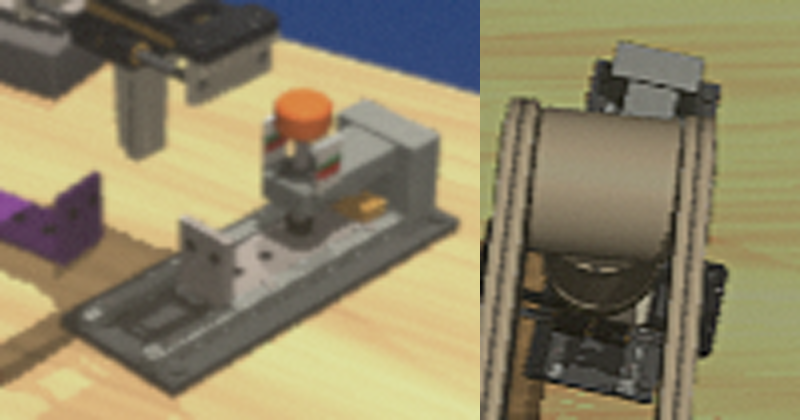

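Run:
```python
from h import *
c=cv2.imread("pics/side4.png")[180:220,340:395]
cv2.imwrite("pics/z4.png",cv2.resize(c,None,fx=12,fy=12,interpolation=cv2.INTER_CUBIC))
# nose / stop face predicted
for x in (.065,.079,.085): print(x,[proj("side",jw(JP,(x,y,z))).round(1) for y,z in((-.025,.034),(-.025,.020))])
S=lambda u,v:(285+u/4-.4,145+v/4-.4)
print(least_squares(lambda q:np.concatenate([proj("side",jw(JP,(q[0],.025,.072)))-S(180,219),proj("side",jw(JP,(q[0],-.025,.072)))-S(232,249)]),[-.07]).x)
```

```text
0.065 [array([372.7, 199.4]), array([372.5, 203.3])]
0.079 [array([375.8, 197.7]), array([375.5, 201.5])]
0.085 [array([377.1, 196.9]), array([376.9, 200.8])]
[-0.06810543]
```

View pics/z4.png

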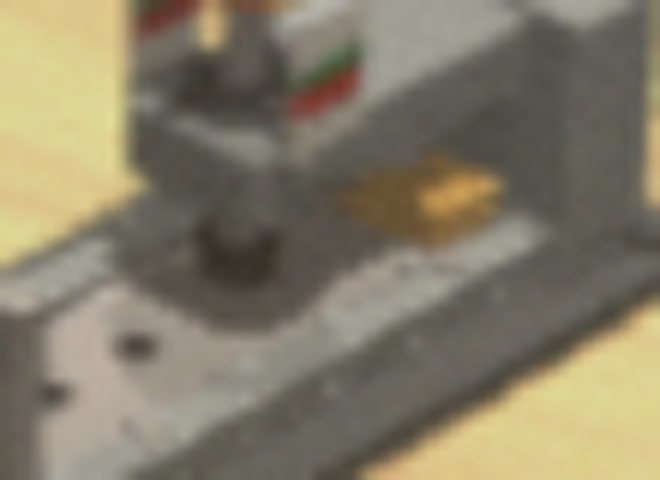

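Leg runs right up to the brass stop (brass at (430,200), no floor gap); flange measured at jig x ≈ −70, so face ≈ 80. Now over the knob.

Call:
step_arm([
  {"tx": -10,"ty": 0,"tz": -8,"ax": 0,"ay": 0,"az": 0,"grip": 255},
  {"tx": -25,"ty": 0,"tz": 0,"ax": 0,"ay": 0,"az": 0,"grip": 255},
  {"tx": -30,"ty": 1,"tz": 0,"ax": 0,"ay": 0,"az": 0,"grip": 255},
  {"tx": -30,"ty": 0,"tz": 0,"ax": 0,"ay": 0,"az": 0,"grip": 255},
  {"tx": -30,"ty": 0,"tz": 0,"ax": 0,"ay": 0,"az": 0,"grip": 255},
  {"tx": -25,"ty": 0,"tz": 0,"ax": 0,"ay": 0,"az": 0,"grip": 255},
  {"tx": -14,"ty": 0,"tz": 0,"ax": 0,"ay": 0,"az": 0,"grip": 255},
  {"tx": 0,"ty": 0,"tz": 5,"ax": 0,"ay": 0,"az": 0,"grip": 255},
  {"tx": 0,"ty": 0,"tz": 5,"ax": 0,"ay": 0,"az": 0,"grip": 255},
  {"tx": 0,"ty": 0,"tz": 0,"ax": 0,"ay": 0,"az": 0,"grip": 255},
])

```text
t: 8.6
tool_pos: [0.6401, -0.0469, 0.1692]
orientation: [-0.377, -3.115, -0.0]
force: [-1.0, 0.8, -0.4]
opening: 0.0006
```

```bash
python3 look.py 5
python3 - <<'E'
from h import *
plan(jw(JP,(.035,0,.138)))
E
```

```text
t 8.7 pos [ 0.6409 -0.047   0.1709] F [0.1 0.4 0.3] open 0.000527284740116886
shift tool mm if no turn [-0.5 -0.3 32.9] after turn [-0.4 -0.3 32.9] turn [-0.0001 -0.0015 -0.0002]
```

View pics/both5.png

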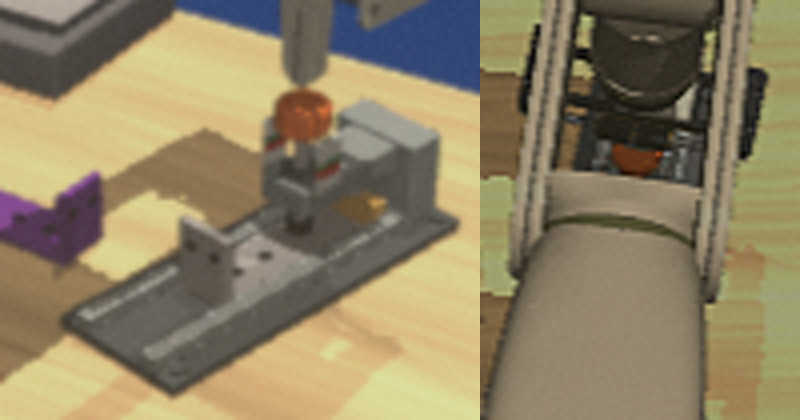

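Fingers are centred over the knob. Descend.

Call:
step_arm([
  {"tx": 0,"ty": 0,"tz": 6,"ax": 0,"ay": 0,"az": 0,"grip": 255},
  {"tx": 0,"ty": 0,"tz": 5,"ax": 0,"ay": 0,"az": 0,"grip": 255},
  {"tx": 0,"ty": 0,"tz": 3,"ax": 0,"ay": 0,"az": 0,"grip": 255},
  {"tx": 0,"ty": 0,"tz": 2,"ax": 0,"ay": 0,"az": 0,"grip": 255},
  {"tx": 0,"ty": 0,"tz": 2,"ax": 0,"ay": 0,"az": 0,"grip": 255},
  {"tx": 0,"ty": 0,"tz": 2,"ax": 0,"ay": 0,"az": 0,"grip": 255},
  {"tx": 0,"ty": 0,"tz": 0,"ax": 0,"ay": 0,"az": 0,"grip": 255},
])

```text
t: 9.4
tool_pos: [0.642, -0.0473, 0.1518]
orientation: [-0.377, -3.119, 0.0]
force: [-2.3, 0.7, 3.4]
opening: 0.0004
```

Call:
step_arm([
  {"tx": 0,"ty": 0,"tz": 2,"ax": 0,"ay": 0,"az": 0,"grip": 255},
  {"tx": 0,"ty": 0,"tz": 2,"ax": 0,"ay": 0,"az": 0,"grip": 255},
  {"tx": 0,"ty": 0,"tz": 2,"ax": 0,"ay": 0,"az": 0,"grip": 255},
  {"tx": 0,"ty": 0,"tz": 0,"ax": 0,"ay": 0,"az": 0,"grip": 255},
])

```text
t: 9.8
tool_pos: [0.6423, -0.0474, 0.1461]
orientation: [0.377, 3.118, -0.0]
force: [-4.0, 0.4, 7.4]
opening: 0.0007
```

Call:
step_arm([
  {"tx": 0,"ty": 0,"tz": 2,"ax": 0,"ay": 0,"az": 0,"grip": 255},
  {"tx": 0,"ty": 0,"tz": 2,"ax": 0,"ay": 0,"az": 0,"grip": 255},
  {"tx": 0,"ty": 0,"tz": 2,"ax": 0,"ay": 0,"az": 0,"grip": 255},
  {"tx": 0,"ty": 0,"tz": 2,"ax": 0,"ay": 0,"az": 0,"grip": 255},
  {"tx": 0,"ty": 0,"tz": 0,"ax": 0,"ay": 0,"az": 0,"grip": 255},
  {"tx": 0,"ty": 0,"tz": 0,"ax": 0,"ay": 0,"az": 0,"grip": 255},
])

```text
t: 10.4
tool_pos: [0.6423, -0.0474, 0.1394]
orientation: [0.377, 3.118, -0.0]
force: [-7.7, 0.3, 14.1]
opening: 0.0004
```

```bash
python3 look.py 6
python3 - <<'E'
from h import *
plan(jw(JP,(.035,0,.138)))
c=cv2.imread("pics/side6.png")[160:215,340:395]
cv2.imwrite("pics/z6.png",cv2.resize(c,None,fx=10,fy=10,interpolation=cv2.INTER_CUBIC))
a=[cv2.imread(f"pics/side{k}.png")[160:215,335:395] for k in(5,6)]
cv2.imwrite("pics/z6.png",cv2.resize(np.hstack(a),None,fx=6.6,fy=6.6,interpolation=cv2.INTER_CUBIC))
for z in(.102,.099,.096): print(z,proj("side",jw(JP,(.035,0,z))).round(1),proj("side",jw(JP,(.035,-.027,z))).round(1))
E
```

```text
t 10.5 pos [ 0.6423 -0.0474  0.1394] F [-6.9 -0.1 13.9] open 0.0007452034645247001
shift tool mm if no turn [ 0.9 -0.3  1.4] after turn [ 0.9 -0.3  1.4] turn [ 0.      0.0011 -0.0003]
0.102 [360.5 180.6] [367.3 184. ]
0.099 [360.5 181.5] [367.3 184.8]
0.096 [360.5 182.3] [367.2 185.7]
```

View pics/z6.png

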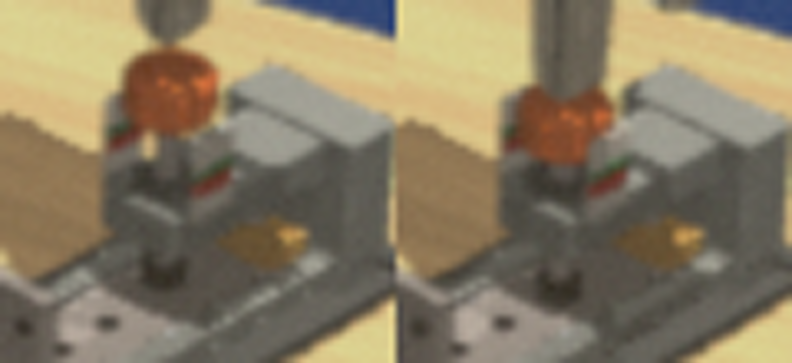

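Call:
step_arm([
  {"tx": 0.5,"ty": 0,"tz": 1.0,"ax": 0,"ay": 0,"az": 0,"grip": 255},
  {"tx": 0.5,"ty": 0,"tz": 0.7,"ax": 0,"ay": 0,"az": 0,"grip": 255},
  {"tx": 0,"ty": 0,"tz": 0,"ax": 0,"ay": 0,"az": 0,"grip": 255},
  {"tx": 0,"ty": 0,"tz": 0,"ax": 0,"ay": 0,"az": 0,"grip": 255},
])

```text
t: 10.9
tool_pos: [0.6422, -0.0474, 0.1384]
orientation: [0.377, 3.115, -0.0]
force: [-4.1, 0.6, 14.6]
opening: 0.0005
```

```bash
python3 look.py 7
python3 - <<'E'
from h import *
plan(jw(JP,(.035,0,.138)))
lo={}
for k in(0,5,6,7):
    i=cv2.imread(f"pics/side{k}.png").astype(int)[150:195,345:375]
    m=np.clip((i[...,2]-i[...,0]-60)/60.,0,1)*(i[...,2]>1.35*i[...,1])
    # lower edge per column
    col=m[:,12:17].mean(1); r=np.arange(45)+150
    lo[k]=[round(float(x),2) for x in col[12:38]]
    print(k,lo[k])
p=[proj("side",jw(JP,(.035-.022*np.cos(.6),.0,z)))[1] for z in(.115,.099)];print(p)
a=[cv2.imread(f"pics/side{k}.png")[160:215,335:395] for k in(5,7)]
cv2.imwrite("pics/z7.png",cv2.resize(np.hstack(a),None,fx=6.6,fy=6.6,interpolation=cv2.INTER_CUBIC))
E
```

```text
t 11.0 pos [ 0.6422 -0.0474  0.1384] F [-6.  -1.1 14.8] open 0.000311897547978726
shift tool mm if no turn [ 0.9 -0.3  0.4] after turn [ 0.9 -0.3  0.4] turn [ 0.0002  0.0034 -0.0003]
0 [0.0, 0.0, 0.0, 0.0, 0.0, 0.6, 1.0, 1.0, 1.0, 1.0, 1.0, 1.0, 1.0, 0.82, 0.6, 0.59, 0.54, 0.35, 0.0, 0.0, 0.0, 0.0, 0.0, 0.0, 0.0, 0.0]
5 [0.0, 0.0, 0.0, 0.0, 0.0, 0.12, 0.17, 0.17, 0.19, 0.31, 0.57, 0.61, 0.5, 0.41, 0.41, 0.43, 0.41, 0.26, 0.0, 0.0, 0.0, 0.0, 0.0, 0.0, 0.0, 0.0]
6 [0.0, 0.0, 0.0, 0.0, 0.0, 0.0, 0.0, 0.0, 0.0, 0.0, 0.0, 0.0, 0.0, 0.05, 0.34, 0.61, 0.56, 0.57, 0.41, 0.42, 0.44, 0.4, 0.05, 0.0, 0.0, 0.0]
7 [0.0, 0.0, 0.0, 0.0, 0.0, 0.0, 0.0, 0.0, 0.0, 0.0, 0.0, 0.0, 0.0, 0.03, 0.34, 0.72, 0.63, 0.59, 0.43, 0.43, 0.44, 0.42, 0.12, 0.0, 0.0, 0.0]
[np.float64(178.97868249437877), np.float64(183.67814770128456)]
```

View pics/z7.png

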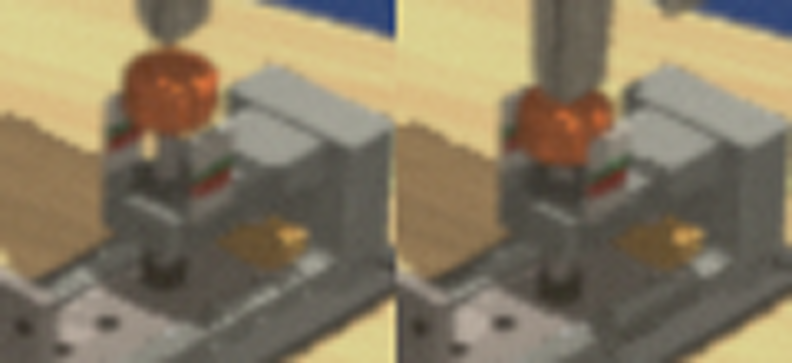

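Call:
step_arm([
  {"tx": 0,"ty": 0,"tz": 0,"ax": 0,"ay": 0,"az": 0,"grip": 255},
  {"tx": 0,"ty": 0,"tz": 0,"ax": 0,"ay": 0,"az": 0,"grip": 255},
  {"tx": 0,"ty": 0,"tz": 0,"ax": 0,"ay": 0,"az": 0,"grip": 255},
  {"tx": 0,"ty": 0,"tz": 0,"ax": 0,"ay": 0,"az": 0,"grip": 255},
  {"tx": 0,"ty": 0,"tz": 0,"ax": 0,"ay": 0,"az": 0,"grip": 255},
])

```text
t: 11.5
tool_pos: [0.6422, -0.0474, 0.1384]
orientation: [0.377, 3.115, -0.0]
force: [-4.4, 0.9, 14.4]
opening: 0.0006
```

View pics/side7.png

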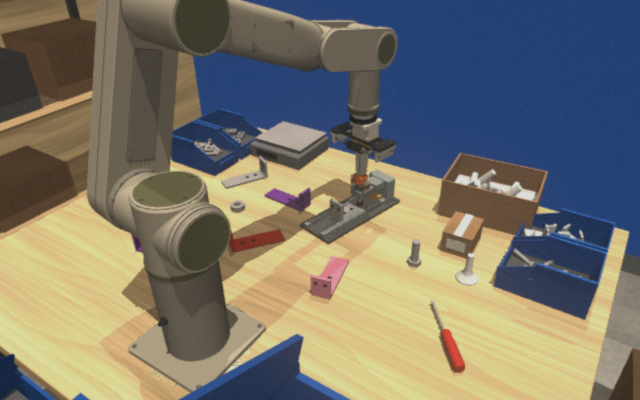

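Run:
```python
import cv2
a=[cv2.imread(f"pics/side{k}.png")[190:230,318:358].astype('float32').mean(2) for k in(4,7)]
print(cv2.phaseCorrelate(a[0],a[1]))
```

```text
((0.028285125347203177, -0.05366331424062665), 0.6025445717573166)
```

The bracket has not moved since it met the stop, everything else is where it was, and the knob is held steady. Handing in.

```bash
python3 -c "
from plant import robot
print(robot.close_job())"
```

```text
the job is handed in; nothing more can be done
None
```

The bracket is home against the end stop, and I handed the job in at about 11.5 s with the knob still held down in the green band.

**Bracket:** I pushed the flange along the channel with the closed fingers. It slid at about 4 N, then stopped dead while the push climbed to about 45 N. That is more than was needed to confirm the stop. The 40 N limit is stated for the arm and the gripper's body, and this push was at the fingertips. The stop face works out at about jig x = 80 mm, inside the expected range. The side picture showed no gap at the stop, and the bracket had not shifted between backing off and the pressed position.

**Knob:** The last reading put the fingertips at z ≈ 124.4 mm, so the lower rim is at about 99.4 mm in the 96 to 102 mm band. The force was steady at about 14.5 N down, with 4 to 6 N sideways that I could not fully relieve. The picture agreed, showing the knob about 15.9 mm down.

In the last side view, the other things looked to be where they started. No check failed or disagreed.

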